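# Put the flat anvil away dry: into the pot, cap screwed home, pot pumped out

### The job

Put the hardness tester's flat anvil (round steel head, blue band) away in the dry-storage pot: set it down upright on the pot's floor without dropping it, swing the captive screw cap back over the mouth and screw it fully home. Then press the yellow-padded pump treadle down to its stop to draw out the damp air, and let it come back up. Leave the other two anvils alone, and do not work the treadle before the cap is home.

Things in the scene. Friction and masses are not known exactly. Their poses are not given: they have to be found in the camera images.
- flat_anvil: the anvil to put away, standing head down on the table: round bright steel head 60 mm across and 20 mm high, from which a bright shank 20 mm across rises to 97 mm above the underside, a blue band round the shank's foot (32 to 42 mm up). About 0.6 kg. Origin: centre of the underside; z up along the shank.
- vee_anvil: bystander: anvil with a square dark head 56 x 56 x 20 mm and a yellow band, same shank, 97 mm high, standing head down. Origin: centre of the underside.
- spot_anvil: bystander: anvil with a small brass head (48 mm across, 26 mm high) and a red band, same shank, 97 mm high, standing head down. Origin: centre of the underside.
- pot_floor (a point): centre of the inside floor of the white round pot with a blue stripe, 18 mm above the table; the pot is fixed upright on a grey board (240 x 360 mm, 12 mm high). Inside diameter 100 mm, outside 110 mm, inside depth 100 mm. Axes: z up; x and y along the board.
- pot_mouth (a point): centre of the pot's mouth, at rim height (118 mm above the table).
- post_axis (a point): point on the upright axis of the steel post beside the pot (95 mm from the pot's axis), 152 mm above the table. The flat steel arm (36 mm wide, upper face 146 mm above the table) turns about it and carries the cap at its end, 95 mm from the axis. The point turns with the arm: its y axis points from post to cap.
- lid_arm (a joint): turn of the swing arm, rad: 0 at its stop with the cap exactly over the pot's mouth, growing up to 2.0 as the arm swings open, clockwise seen from above. Stiff: it stays where it is left. A steel hook on the cap's edge passes behind a pin on the pot as the cap is screwed home; with the cap screwed home (below about 0.3) the arm cannot be swung.
- screw_cap (a joint): turn of the cap relative to the arm, rad: 0 fully screwed home at its stop, growing to 1.5 as it is unscrewed, counter-clockwise seen from above. It keeps its height as it turns, and stays where it is left.
- cap_wing (a point): grip of the black ribbed cap (107 mm across): an orange upright bar above the arm, 62 mm long (point's x), 14 mm thick (y), 32 mm high. The point lies on the cap's axis, 10 mm below the bar's top, 22 mm above its underside, 176 mm above the table, and turns with the cap. The arm's upper face is 4 mm below the bar's underside.
- treadle_pad (a point): where to press: middle of the yellow pad (60 x 70 mm) on the dark steel treadle (155 x 80 mm) on the board's right part, hinged at its far end 120 mm from here along the point's x (z: square to the pad, up). At rest it rises 0.3 rad towards the robot and this point is 76 mm above the table; at the stop the treadle is level and the point 41 mm up.
- treadle (a joint): turn of the pump treadle, rad: 0 up at rest, 0.3 pressed down to its stop. A spring brings it back; about 9 N at the pad's middle holds it down.

How it is judged:
By the outcome, as a careful person would: the job done as asked, in the order asked, and still so for the second after the job is handed in, with the robot touching nothing.
It also fails if it takes over 64 s, if anything falls off the work surface, if the arm or the gripper's body presses on something with over 40 N, if the wrist force passes 120 N, or if a joint passes its speed limit or range.

### The arm

A 6-joint arm with a two-finger parallel gripper is mounted at the origin on the work surface. World frame = base frame: x ahead of the robot, y to its left, z up, the work surface at z = 0. Lengths are in m, angles in rad, forces in N, time in s.
With the tool pointing down it reaches from about 0.3 to 0.85 m from the base axis. Payload 4.2 kg.
Tool frame: the origin (TCP) lies on the centre line of the jaws, within the pads' length; the fingertips stand env.nose_length ahead of it and the grasp point (between the pads) lies 2 mm behind it (env.nose_length is the distance from the TCP to the fingertips, in m); z points along the fingers, y is the line along which they close (so a half turn about z gives the same grasp; the last joint's range is limited). The gripper opens to 91 mm and grips with 3 to 60 N. Pads are 32 mm wide; open, the fingers measure 118 mm over their backs; the gripper's body (76 mm by 178 mm) begins 60 mm behind the grasp point.
Start: joints at [-1.213, 0.32, 1.565, -0, 1.257, -0.02], TCP at [0.212, -0.534, 0.231] pointing down, gripper open.
Joint ranges: [-3.11, 3.11], [-0.84, 2.01], [0.21, 2.61], [-1.34, 4.49], [0.05, 2.63], [-2.56, 2.56]. Speed limits (rad/s): [2.57, 2.57, 3.14, 3.14, 3.14, 3.14].

### API

Orientations are given as a unit quaternion [x, y, z, w].
In Python, from cell import env gives the robot as it stands.
- The arm moves only by the shell command python3 -m pendant 'ROWS' [FORCE]. ROWS is JSON, a list of rows, each a list of 5 numbers: the shift along the tool's x, y, z in m, then the turn about the tool's z in rad, then the opening, from -1 (shut) to 1 (fully open). A call has 1 to 8 rows; each row is the pose to reach, as a shift and turn from the pose commanded when the call began, along the tool's axes at that moment; what a row does not reach only later rows make up. A row lasts 1/12 s, in which the tool goes at most 41.7 mm and 7.16 degrees, less where a joint would pass 70% of its speed; a pose out of reach is approached as far as the arm can. A call with a gripper value outside its range is refused whole. The fingers move at their own pace and stop on an object; FORCE is the grip in N (left out, the last holds). Time passes only in rows, so rows that repeat a pose let the fingers close. It gives the time, the measured TCP pose, the force, the opening and the grip force at its end, in the units of the state.
- env.read_state(): the state, without advancing time (a new reading comes with each control period).
- env.snapshot(name): name is "scene" or "top" or "wrist"; returns a dict with "frame" (384x512x3 uint8, blue, green, red), "intrinsics" (3x3 intrinsics, pixels), "R" (3x3) and "t" (3): a world point X has camera coordinates R X + t; the wrist camera has in their place "mount" (4x4, takes a point from camera to tool coordinates, whose origin is the TCP and whose axes are the flange's). Camera axes: x right, y down, z forward; pixel columns grow to the right and rows downward; lengths in m; the calibration is good to about 2 mm. A picture is of the moment at which its call begins: read the wrist's pose just before it. There is no depth.
- env.close_job(): hands the job in; it is judged then, once.
The state is a dict: "time_s": time; "joints": joint angles; "qvel": joint speeds; "joint_efforts": joint torques, N m; "position": TCP position; "tcp_rot": TCP orientation; "force": force on the tool from outside, world axes, zero at the start; "moment": the same for the moment, N m; "opening": finger opening in m; "gripper_force": force on a finger pad.
Only numpy, scipy, OpenCV 4.12 (cv2) and the standard library are available. Lean on these libraries where they do the work, as an engineer would, in place of code of your own. Each camera call takes 0.05 s, during which the arm holds its last target. There are 200 camera calls.

## Working session

There is one attempt and no reset: what is moved stays moved. The work goes in short steps, Python scripts to look and compute and a shell command to move; the robot and the scene stay as the last step left them, time stands still between calls to the robot, and variables do not carry over. Pictures are saved under pics/ and viewed, at most 10 in all, crops included, and the job is handed in when it is done.

```bash
ls; mkdir -p pics; python3 - <<'E'
from cell import env
import cv2
print(env.nose_length, env.read_state())
for n in("scene","top"):
    s=env.snapshot(n); cv2.imwrite(f"pics/{n}0.png",s["frame"]); print(n,s["intrinsics"],s["R"],s["t"])
E
```

```text
pics
0.017 {'time_s': 0.0, 'joints': array([-1.21301113e+00,  3.20290194e-01,  1.56563302e+00, -1.11804835e-05,
        1.25739765e+00, -1.99909997e-02]), 'qvel': array([ 0.00081735,  0.00036362,  0.00079113,  0.00087269,  0.00067975,
       -0.00205727]), 'joint_efforts': array([-7.32783574e-04, -4.12461448e+01, -2.31976837e+01,  7.25987297e-02,
        4.57326591e-02, -1.37916945e-04]), 'position': array([ 0.21193361, -0.53402614,  0.2301391 ]), 'tcp_rot': array([ 9.82212929e-01,  1.87768515e-01, -1.50493012e-04, -8.50917305e-04]), 'force': array([ 0.38301509,  0.43059813, -0.67573295]), 'moment': array([-0.01175544, -0.04412894,  0.01580223]), 'gripper_force': 0.0, 'opening': 0.09121635905926494}
scene [[353.46468808   0.         254.9457514 ]
 [  0.         353.46468808 191.72986186]
 [  0.           0.           1.        ]] [[-0.66538337  0.74637831 -0.01357891]
 [ 0.62252168  0.54474484 -0.56188951]
 [-0.4119851  -0.3823251  -0.82710084]] [ 0.36767389 -0.27742541  1.19476469]
top [[356.64001463   0.         252.55108167]
 [  0.         356.64001463 191.39820149]
 [  0.           0.           1.        ]] [[-0.02773744 -0.99945498 -0.01789923]
 [-0.98251927  0.03055617 -0.18363607]
 [ 0.18408291  0.01249274 -0.98283132]] [0.04003908 0.54815648 1.04908948]
```

View pics/scene0.png

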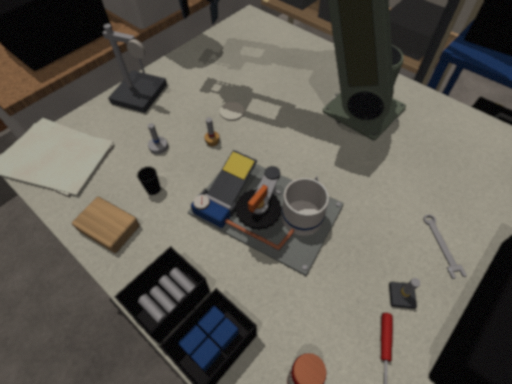

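View pics/top0.png

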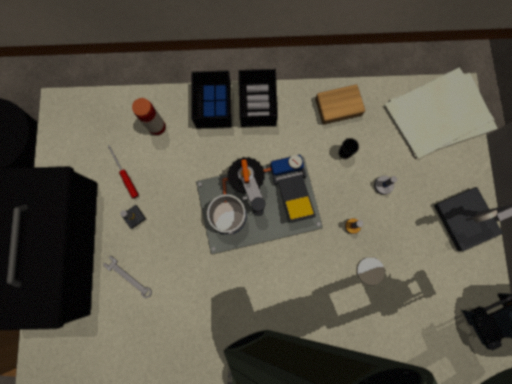

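The flat anvil is at scene (158,146) / top (384,186). The spot anvil is at top (352,227) and the vee anvil at top (133,215). The pot mouth is at top (226,213), the cap with its orange bar at top (245,172), the post at about top (256,200) and the yellow pad at top (300,208). The lid arm is swung open by roughly 90°.

```bash
cat > h.py <<'E'
import numpy as np, cv2
from scipy.spatial.transform import Rotation as Rn
from cell import env
def cam(n):
    st=env.read_state(); s=env.snapshot(n); K=np.array(s["intrinsics"])
    if n=="wrist":
        M=np.array(s["mount"]); T=np.eye(4); T[:3,:3]=Rn.from_quat(st["tcp_rot"]).as_matrix(); T[:3,3]=st["position"]
        W=np.linalg.inv(T@M); R,t=W[:3,:3],W[:3,3]
    else: R,t=np.array(s["R"]),np.array(s["t"])
    return s["frame"],K@np.c_[R,t]
def tri(P1,p1,P2,p2):
    X=cv2.triangulatePoints(P1,P2,np.array(p1,float).reshape(2,1),np.array(p2,float).reshape(2,1)).ravel(); return X[:3]/X[3]
def atz(P,p,z):  # pixel -> world point on plane z
    H=np.c_[P[:,0],P[:,1],P[:,2]*z+P[:,3]]; q=np.linalg.solve(H,[p[0],p[1],1]); return q[:2]/q[2]
def proj(P,X):
    q=P@np.r_[X,1]; return q[:2]/q[2]
def totool(X):  # world target TCP -> shift in tool axes now
    st=env.read_state(); return Rn.from_quat(st["tcp_rot"]).inv().apply(np.array(X)-st["position"])
E
python3 - <<'E'
from h import *
A,PA=cam("scene");B,PB=cam("top")
def seg(I,lo,hi,box):
    x0,y0,x1,y1=box; m=cv2.inRange(cv2.cvtColor(I,cv2.COLOR_BGR2HSV),lo,hi); z=np.zeros_like(m); z[y0:y1,x0:x1]=m[y0:y1,x0:x1]
    ys,xs=np.nonzero(z); return (xs.mean(),ys.mean()),len(xs)
Y=((20,120,80),(35,255,255)); O=((4,150,90),(18,255,255)); 
a=seg(A,*Y,(215,145,265,190));b=seg(B,*Y,(275,185,325,225));print("pad",a,b,tri(PA,a[0],PB,b[0]))
a=seg(A,*O,(240,160,285,212));b=seg(B,*O,(235,150,262,190));print("wing",a,b,tri(PA,a[0],PB,b[0]))
print("pot",tri(PA,(305,198),PB,(226,212)),atz(PB,(226,212),.118),atz(PA,(305,198),.118))
print("flat",tri(PA,(158,146),PB,(383,187)),atz(PB,(383,188),.01),atz(PA,(158,147),.01))
c1=cv2.resize(A[110:270,130:350],None,fx=3.4,fy=3.4,interpolation=cv2.INTER_CUBIC)
c2=cv2.resize(B[145:260,195:405],None,fx=3.6,fy=3.6,interpolation=cv2.INTER_CUBIC)
cv2.imwrite("pics/c1.png",c1);cv2.imwrite("pics/c2.png",c2)
E
```

```text
pad ((np.float64(238.2156862745098), np.float64(165.21176470588236)), 510) ((np.float64(299.1757322175732), np.float64(207.30962343096235)), 478) [ 0.49241813 -0.11448396  0.07129156]
wing ((np.float64(256.8951048951049), np.float64(196.01398601398603)), 143) ((np.float64(245.015873015873), np.float64(170.62698412698413)), 126) [0.58539619 0.04027259 0.17631113]
pot [0.47994963 0.10171639 0.10925714] [0.47887158 0.10082419] [0.48504572 0.1046092 ]
flat [ 0.56214888 -0.39780491 -0.00079015] [ 0.55488791 -0.39145021] [ 0.57056008 -0.38790664]
```

View pics/c2.png

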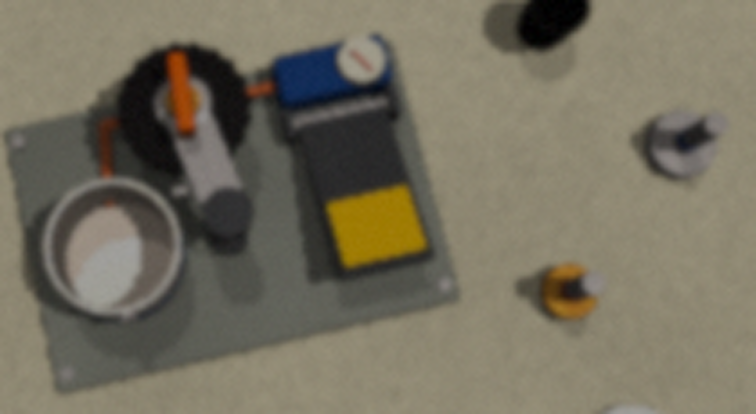

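In this crop the flat anvil's head is at (680,145) and its shank top at (713,125). The pot rim is centred at (113,247) and the post top at (226,213). The wing runs from (177,55) to (184,130), and the pad's centre is (377,226).

```bash
python3 - <<'E'
from h import *
B,PB=cam("top"); f=lambda x,y:(195+x/3.6,145+y/3.6)
print("flat head",atz(PB,f(680,145),.012),"top",atz(PB,f(713,125),.097))
print("pot",atz(PB,f(113,247),.118),"post",atz(PB,f(227,208),.16),"cap",atz(PB,f(186,108),.13), "wing",atz(PB,f(177,55),.186),atz(PB,f(184,130),.186))
print("board",[atz(PB,f(*p),.012) for p in((60,390),(457,297),(10,133),(390,50))])
for p in((352,207),):pass
print("padedges",[atz(PB,f(*p),z) for p,z in(((342,266),.085),((427,250),.085),((327,202),.067),((407,187),.067))])
print(env.snapshot("wrist")["mount"], totool([.56,-.393,.2]))
E
```

```text
flat head [ 0.56324418 -0.39438115] top [ 0.5626524  -0.39214057]
pot [0.47419293 0.09977426] post [0.49632752 0.00823626] cap [0.58297081 0.0385431 ] wing [0.61145704 0.04279751] [0.55278821 0.03888712]
board [array([0.36497163, 0.15662577]), array([ 0.43490364, -0.1892914 ]), array([0.59288208, 0.19994304]), array([ 0.658529  , -0.14322739])]
padedges [array([ 0.45712972, -0.08432071]), array([ 0.46817816, -0.1542887 ]), array([ 0.51317878, -0.07592077]), array([ 0.52386237, -0.14352137])]
[[ 1.75382163e-03 -9.65744650e-01 -2.59488335e-01  7.41497289e-02]
 [ 9.99998417e-01  1.77179580e-03  1.64618349e-04 -2.49011623e-04]
 [ 3.00781053e-04 -2.59488213e-01  9.65746228e-01 -1.53494049e-01]
 [ 0.00000000e+00  0.00000000e+00  0.00000000e+00  1.00000000e+00]] [ 0.37552847 -0.00298277  0.03068421]
```

View pics/c1.png

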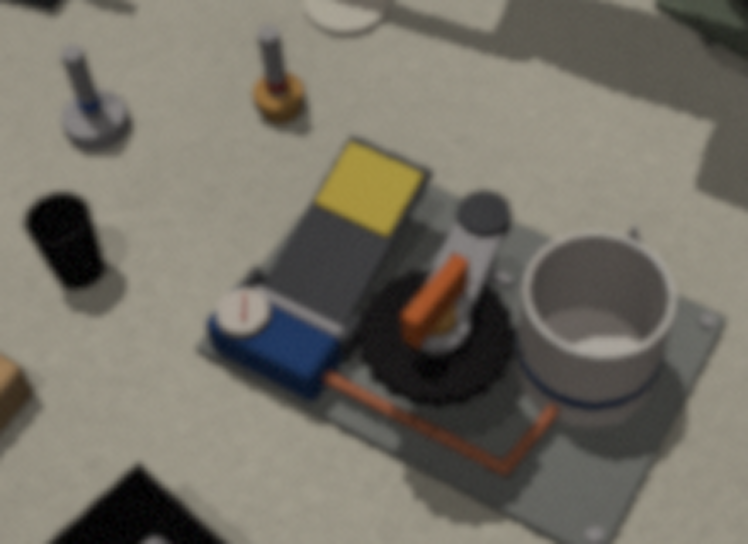

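The close-up shows the anvil's blue band at (90,105), the hook and stop pin, and the cap held open. Next I move to just short of the anvil and look with the wrist camera.

```bash
python3 -m pendant '[[0.04,0,0,0,1],[0.08,0,0,0,1],[0.12,0,0,0,1],[0.16,0,0,0,1],[0.20,0,0,0,1],[0.24,0,0,0,1],[0.28,0,0,0,1],[0.31,0,0,0,1]]' && python3 -m pendant '[[0,0,0,0,1],[0,0,0,0,1]]'; python3 - <<'E'
from h import *
W,P=cam("wrist"); np.save("P1.npy",P); cv2.imwrite("pics/w1.png",W); print(env.read_state()["position"],totool([.563,-.393,.083]))
for z in(0,.02,.097): print(z,proj(P,[.563,-.393,z]))
E
```

```text
time_s: 0.97
position: [0.5031, -0.4184, 0.2308]
tcp_rot: [0.982, 0.189, 0.0, -0.0]
force: [-0.4, -0.7, 0.1]
opening: 0.0909
gripper_force: 0.0
time_s: 1.13
position: [0.5014, -0.4192, 0.2303]
tcp_rot: [0.982, 0.189, -0.0, -0.0]
force: [-0.5, -0.8, -0.0]
opening: 0.0915
gripper_force: 0.0
[ 0.50015596 -0.41984556  0.23050679] [ 0.06848852 -0.00160746  0.14742811]
0 [254.35650294 118.47549949]
0.02 [254.3003728  118.81670334]
0.097 [254.0116686  120.57167833]
```

View pics/w1.png

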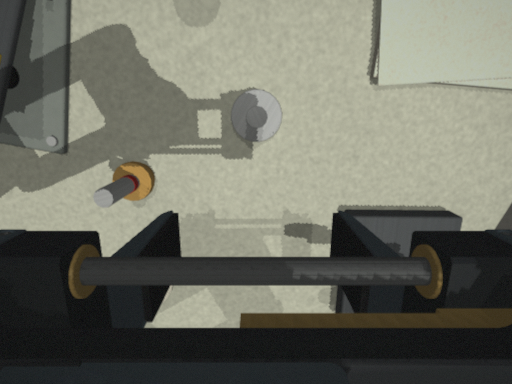

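The wrist view shows the flat anvil's head at (257,115) with its shank top at (257,117). The jaws are clear of it, and the spot anvil is at (130,185).

```bash
python3 - <<'E'
from h import *
P=np.load("P1.npy"); B,PB=cam("top");A,PA=cam("scene")
s=(130+75/3.4,110+52/3.4); t=(195+713/3.6,145+125/3.6)
print(tri(P,(257,117),PB,t),tri(P,(257,117),PA,s),tri(PA,s,PB,t))
X=np.r_[atz(P,(257,117),.095),.084];print(X,atz(P,(257,115),.015),totool(X))
E
```

```text
[ 0.5655749  -0.39521536  0.08778396] [ 0.56459825 -0.3931756   0.09520294] [ 0.56288249 -0.39267835  0.09522899]
[ 0.56694367 -0.39437308  0.084     ] [ 0.56811924 -0.39434113] [0.07284068 0.00060775 0.14683876]
```

```bash
python3 -m pendant '[[0.037,0.0,0.0,0,1],[0.073,0.0,0.015,0,1],[0.073,0.0,0.05,0,0.4],[0.073,0.0,0.09,0,0.3],[0.073,0.0,0.125,0,0.3],[0.073,0.0,0.147,0,0.3],[0.073,0.0,0.147,0,0.3],[0.073,0.0,0.147,0,0.3]]' && python3 -m pendant '[[0,0,0,0,-1],[0,0,0,0,-1],[0,0,0,0,-1],[0,0,0,0,-1],[0,0,0,0,-1]]' 30
```

```text
time_s: 1.95
position: [0.5667, -0.3939, 0.0834]
tcp_rot: [0.982, 0.187, -0.001, -0.001]
force: [0.3, -0.5, -0.4]
opening: 0.0593
gripper_force: 0.0
time_s: 2.37
position: [0.5685, -0.3935, 0.0851]
tcp_rot: [0.982, 0.188, 0.001, 0.001]
force: [0.5, -0.3, 0.5]
opening: 0.0292
gripper_force: 0.0
```

```bash
python3 -m pendant '[[0,0,0,0,-1],[0,0,0,0,-1],[0,0,0,0,-1]]' 40 && python3 -m pendant '[[0,0,-0.01,0,-1],[0,0,-0.04,0,-1],[0,0,-0.08,0,-1],[0,0,-0.12,0,-1],[0,0,-0.16,0,-1],[0,0,-0.19,0,-1],[0,0,-0.2,0,-1],[0,0,-0.2,0,-1]]'; python3 - <<'E'
from h import *
print(totool([.475,.1,.285]))
E
```

```text
time_s: 2.62
position: [0.5683, -0.3933, 0.0845]
tcp_rot: [0.982, 0.188, 0.0, 0.0]
force: [0.6, 0.3, 3.2]
opening: 0.0192
gripper_force: 40.0
time_s: 3.28
position: [0.5687, -0.3936, 0.2864]
tcp_rot: [0.982, 0.188, 0.002, 0.002]
force: [0.5, -0.7, -7.1]
opening: 0.0192
gripper_force: 40.0
[ 9.49674174e-02 -4.93318363e-01 -3.23385376e-04]
```

```bash
python3 -m pendant '[[0.006,-0.03,0,-0.1,-1],[0.012,-0.06,0,-0.22,-1],[0.018,-0.09,0,-0.34,-1],[0.024,-0.12,0,-0.46,-1],[0.03,-0.16,0,-0.58,-1],[0.036,-0.2,0,-0.7,-1],[0.042,-0.23,0,-0.82,-1],[0.048,-0.25,0,-0.9,-1]]'; python3 - <<'E'
from h import *
print(totool([.475,.1,.285]),totool([.475,.02,.285]))
E
```

```text
time_s: 3.95
position: [0.5171, -0.1394, 0.2801]
tcp_rot: [0.801, 0.599, -0.002, -0.004]
force: [1.3, -0.6, -7.0]
opening: 0.0192
gripper_force: 40.0
[ 0.21778736 -0.10799567 -0.00360332] [ 0.14104364 -0.08540595 -0.00392909]
```

```bash
python3 -m pendant '[[0.02,-0.006,-0.005,-0.1,-1],[0.045,-0.014,-0.005,-0.22,-1],[0.07,-0.022,-0.005,-0.34,-1],[0.1,-0.03,-0.005,-0.46,-1],[0.13,-0.04,-0.005,-0.58,-1],[0.155,-0.048,-0.005,-0.7,-1],[0.174,-0.053,-0.005,-0.82,-1],[0.174,-0.053,-0.005,-0.9,-1]]' && python3 -m pendant '[[0,0,0,0,-1],[0,0,0,0,-1]]'; python3 - <<'E'
from h import *
W,P=cam("wrist"); np.save("P2.npy",P); cv2.imwrite("pics/w2.png",W); print(env.read_state()["position"],env.read_state()["joints"],totool([.475,.1,.285]))
print(proj(P,[.475,.1,.118]),proj(P,[.475,.1,.018]))
E
```

```text
time_s: 4.62
position: [0.5179, 0.0428, 0.285]
tcp_rot: [0.459, 0.888, -0.0, -0.004]
force: [0.7, -0.6, -7.3]
opening: 0.019
gripper_force: 40.0
time_s: 4.78
position: [0.5186, 0.0387, 0.286]
tcp_rot: [0.464, 0.886, -0.002, -0.002]
force: [0.0, -0.4, -6.5]
opening: 0.019
gripper_force: 40.0
[0.51892383 0.03838227 0.28665065] [ 5.20153615e-02  2.04102068e-01  1.58398700e+00 -4.79884545e-04
  1.35819354e+00 -5.52645703e-01] [ 0.07565909 -0.00109218  0.0018114 ]
[253.94691826 110.85894972] [254.55355304 111.38520422]
```

View pics/w2.png

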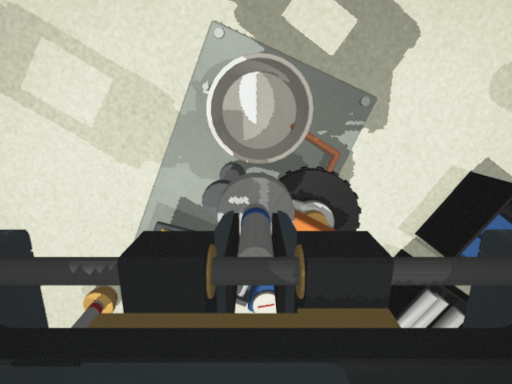

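The pot rim spans columns 206–313 and rows 54–163, so its centre is (259.5,108.5). The anvil hangs upright in the jaws and is clear of the cap.

```bash
python3 - <<'E'
from h import *
P=np.load("P2.npy"); X=atz(P,(259.5,108.5),.118); B,PB=cam("top")
print(X, tri(P,(259.5,108.5),PB,(195+113/3.6,145+247/3.6)),totool(np.r_[X,.215]),totool(np.r_[X,.103]))
r=[np.linalg.norm(atz(P,p,.118)-X) for p in((206,108),(313,108),(259,54),(259,163))];print(r)
E
```

```text
[0.47832642 0.10513266] [0.47904119 0.10457257 0.07500677] [0.07821724 0.00459472 0.07232758] [0.07804423 0.00494401 0.1843269 ]
[np.float64(0.05452811695231324), np.float64(0.05444229848037696), np.float64(0.05117759127159667), np.float64(0.05593981637331309)]
```

```bash
python3 -m pendant '[[0.02,0.001,0,0,-1],[0.045,0.003,0,0,-1],[0.065,0.005,0,0,-1],[0.077,0.005,0,0,-1],[0.077,0.005,0.025,0,-1],[0.077,0.005,0.05,0,-1],[0.077,0.005,0.08,0,-1],[0.077,0.005,0.11,0,-1]]' && python3 -m pendant '[[0,0,0.02,0,-1],[0,0,0.04,0,-1],[0,0,0.055,0,-1],[0,0,0.062,0,-1],[0,0,0.066,0,-1],[0,0,0.066,0,-1]]'
```

```text
time_s: 5.55
position: [0.4804, 0.1042, 0.1781]
tcp_rot: [0.464, 0.886, 0.0, 0.001]
force: [0.8, -0.1, -6.8]
opening: 0.0189
gripper_force: 40.0
time_s: 6.05
position: [0.4803, 0.1045, 0.1126]
tcp_rot: [0.464, 0.886, -0.0, -0.0]
force: [-0.3, -0.2, -7.3]
opening: 0.0191
gripper_force: 40.0
```

```bash
python3 -m pendant '[[0,0,0.004,0,-1],[0,0,0.007,0,-1],[0,0,0.008,0,-1],[0,0,0.008,0,-1]]' && python3 -m pendant '[[0,0,0.001,0,-1],[0,0,0.002,0,-1],[0,0,0.002,0,-1]]'
```

```text
time_s: 6.38
position: [0.4803, 0.1049, 0.1051]
tcp_rot: [0.463, 0.886, 0.0, 0.0]
force: [-0.7, 0.4, -7.6]
opening: 0.0194
gripper_force: 40.0
time_s: 6.63
position: [0.4802, 0.1049, 0.1029]
tcp_rot: [0.463, 0.886, -0.0, 0.0]
force: [-0.1, 1.1, -6.2]
opening: 0.0193
gripper_force: 40.0
```

```bash
python3 -m pendant '[[0,0,0.001,0,-1],[0,0,0.001,0,-1],[0,0,0.001,0,-1]]' && python3 -m pendant '[[0,0,0.001,0,-1],[0,0,0.001,0,-1],[0,0,0.001,0,-1]]'
```

```text
time_s: 6.88
position: [0.4805, 0.1048, 0.1025]
tcp_rot: [0.463, 0.886, 0.0, 0.0]
force: [-0.3, -0.6, -0.2]
opening: 0.0194
gripper_force: 40.0
time_s: 7.13
position: [0.4806, 0.1049, 0.1025]
tcp_rot: [0.463, 0.886, 0.0, 0.001]
force: [-3.2, -0.5, 7.5]
opening: 0.0192
gripper_force: 40.0
```

```bash
python3 -m pendant '[[0,0,-0.001,0,-0.4],[0,0,-0.001,0,-0.3],[0,0,-0.001,0,-0.1],[0,0,-0.001,0,-0.1],[0,0,-0.001,0,-0.1]]' && python3 -m pendant '[[0,0,-0.01,0,-0.1],[0,0,-0.03,0,-0.1],[0,0,-0.06,0,-0.1],[0,0,-0.1,0,-0.1],[0,0,-0.14,0,0],[0,0,-0.17,0,0],[0,0,-0.18,0,0],[0,0,-0.18,0,0]]'; python3 - <<'E'
from h import *
W,P=cam("wrist"); T,PT=cam("top"); np.save("P3.npy",P)
t=cv2.resize(T[150:240,195:330],None,fx=4,fy=4,interpolation=cv2.INTER_CUBIC)
c=np.zeros((384+0,0,3),np.uint8); im=np.zeros((384,512+288,3),np.uint8); im[:,:512]=W; t=cv2.resize(T[155:245,198:270],(288,360),interpolation=cv2.INTER_CUBIC); im[:360,512:]=t
cv2.imwrite("pics/w3.png",im); print(env.read_state()["position"],[proj(P,[.479,.105,z]) for z in(.115,.038)],proj(P,[.585,.04,.186]))
E
```

```text
time_s: 7.55
position: [0.4804, 0.1049, 0.1019]
tcp_rot: [0.463, 0.886, 0.0, 0.0]
force: [0.2, -0.2, -0.2]
opening: 0.0412
gripper_force: 0.0
time_s: 8.22
position: [0.4816, 0.1052, 0.2854]
tcp_rot: [0.463, 0.886, 0.002, 0.003]
force: [0.4, 0.4, -0.6]
opening: 0.0457
gripper_force: 0.0
[0.47957174 0.10475606 0.28115902] [array([250.84426149, 180.2137963 ]), array([251.18290006, 167.58405564])] [302.4570323  311.60209788]
```

View pics/w3.png

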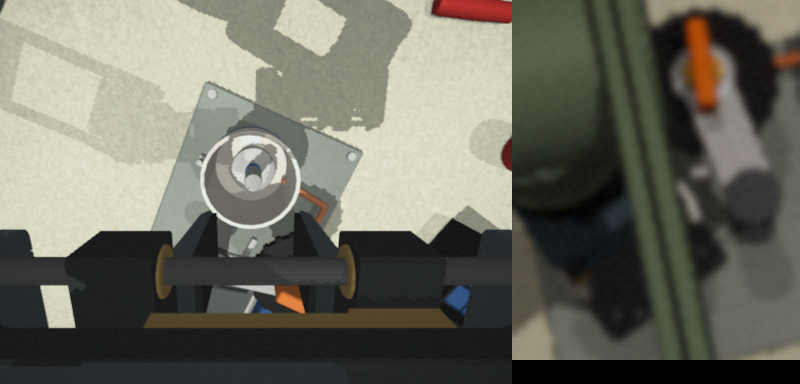

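The anvil stands upright in the pot, head at (253,167), shank top at (252,182). Now the wing.

```bash
python3 -m pendant '[[-0.01,-0.003,0,0.12,0],[-0.02,-0.006,0,0.24,0],[-0.03,-0.01,0,0.36,0],[-0.04,-0.014,0,0.48,0],[-0.05,-0.018,0,0.6,0],[-0.06,-0.022,0,0.72,0],[-0.069,-0.024,0,0.84,0],[-0.069,-0.024,0,0.96,0]]' && python3 -m pendant '[[0,0,0,0.12,0],[0,0,0,0.24,0],[0,0,0,0.36,0],[0,0,0,0.48,0],[0,0,0,0.6,0],[0,0,0,0.72,0],[0,0,0,0.84,0],[0,0,0,0.96,0]]' && python3 -m pendant '[[0,0,0,0.12,0],[0,0,0,0.18,0],[0,0,0,0.18,0],[0,0,0,0.18,0]]'; python3 - <<'E'
from h import *
W,P=cam("wrist"); np.save("P4.npy",P); cv2.imwrite("pics/w4.png",W); s=env.read_state();print(s["position"],s["joints"],Rn.from_quat(s["tcp_rot"]).as_matrix()[:,0],proj(P,[.585,.04,.186]))
m=cv2.inRange(cv2.cvtColor(W,cv2.COLOR_BGR2HSV),(4,150,90),(18,255,255)); n,l,st,c=cv2.connectedComponentsWithStats(m); print(st[1:][st[1:,4]>80],c[1:][st[1:,4]>80])
i=1+np.argmax(st[1:,4]); print(cv2.minAreaRect(np.argwhere(l==i)[:,::-1].astype(np.float32)))
E
```

```text
time_s: 8.98
position: [0.4991, 0.0331, 0.2791]
tcp_rot: [0.822, 0.569, -0.002, -0.001]
force: [0.2, 0.2, 0.3]
opening: 0.0454
gripper_force: 0.0
time_s: 9.65
position: [0.4986, 0.0345, 0.2791]
tcp_rot: [0.992, 0.126, -0.003, -0.0]
force: [-0.1, -0.2, 0.3]
opening: 0.0456
gripper_force: 0.0
time_s: 9.98
position: [0.499, 0.0345, 0.28]
tcp_rot: [0.999, 0.04, -0.002, 0.0]
force: [0.2, -1.2, -0.6]
opening: 0.0453
gripper_force: 0.0
[0.4991592  0.03447963 0.28036734] [ 4.60314267e-02  1.73858814e-01  1.63831862e+00 -8.32639040e-05
  1.33268450e+00  1.53747783e+00] [ 0.99684655  0.07928601 -0.00327015] [257.63409915  95.70836328]
[[ 244   50   20   83 1438]] [[253.72044506  90.39499305]]
((253.9655303955078, 91.00119018554688), (82.43376922607422, 18.471782684326172), 88.02507019042969)
```

View pics/w4.png

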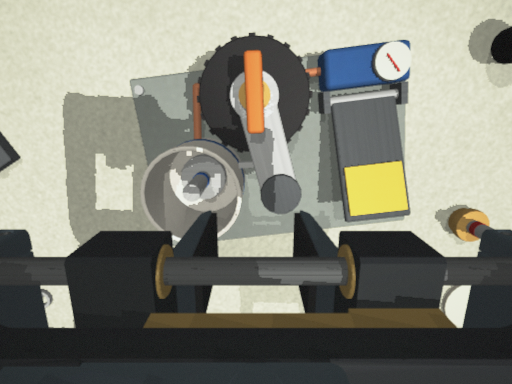

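The orange bar runs from (253,50) to (256,132) with its centre at (254,91). The post top is at (280,193), the pot rim centre about (193,190) and the pad centre (376,188).

```bash
python3 - <<'E'
from h import *
P=np.load("P4.npy"); B,PB=cam("top"); A,PA=cam("scene")
w=atz(P,(254,91),.186); po=atz(P,(280,193),.16); print("wing",w,"post",po,"pot",atz(P,(193,190),.118),"pad",atz(P,(376,188),.076),"cap",atz(P,(254,92),.14))
e=atz(P,(253,50),.186)-atz(P,(256.3,132),.186); print("bar len/yaw",np.hypot(*e),np.degrees(np.arctan2(e[1],e[0])))
d=w-po; print("arm",np.hypot(*d),np.degrees(np.arctan2(d[1],d[0])))
print(tri(P,(254,91),PA,(256.9,196)))
print(totool(np.r_[w,.174]))
E
```

```text
wing [0.58821956 0.04308256] post [0.50198562 0.01197461] pot [0.48674148 0.10073758] pad [ 0.49573086 -0.11214248] cap [0.59011785 0.04342475]
bar len/yaw 0.06013118902561477 7.063163528406212
arm 0.09167332084724995 19.836352131941517
[0.58891996 0.04242125 0.18294277]
[ 0.08932304 -0.00156446  0.10690316]
```

```bash
python3 -m pendant '[[0.03,-0.001,0,0,0],[0.06,-0.001,0,-0.02,0],[0.089,-0.001,0.01,-0.044,0],[0.089,-0.001,0.04,-0.044,0],[0.089,-0.001,0.07,-0.044,0],[0.089,-0.001,0.095,-0.044,0],[0.089,-0.001,0.102,-0.044,0],[0.089,-0.001,0.102,-0.044,0]]' && python3 -m pendant '[[0,0,0,0,-1],[0,0,0,0,-1],[0,0,0,0,-1],[0,0,0,0,-1],[0,0,0,0,-1],[0,0,0,0,-1],[0,0,0,0,-1]]' 40
```

```text
time_s: 10.8
position: [0.5871, 0.0424, 0.1777]
tcp_rot: [0.998, 0.061, -0.003, 0.0]
force: [-0.2, -0.1, 0.1]
opening: 0.0457
gripper_force: 0.0
time_s: 11.38
position: [0.5889, 0.0426, 0.181]
tcp_rot: [0.998, 0.061, 0.001, -0.0]
force: [-1.4, 0.4, 4.0]
opening: 0.0139
gripper_force: 40.0
```

```bash
python3 -c "
import numpy as np
a=np.radians(13.3)
for d in np.arange(.1,.81,.1): print(round(d,2),round(.095*(np.cos(a+d)-np.cos(a)),4),round(-.095*(np.sin(a+d)-np.sin(a)),4))"
```

```text
0.1 -0.0026 -0.0091
0.2 -0.0062 -0.0179
0.3 -0.0106 -0.0263
0.4 -0.0158 -0.0343
0.5 -0.0218 -0.0416
0.6 -0.0285 -0.0484
0.7 -0.0358 -0.0544
0.8 -0.0437 -0.0597
```

```bash
python3 -m pendant '[[-0.001,-0.0045,0,-0.05,-1],[-0.0026,-0.009,0,-0.1,-1],[-0.0044,-0.0135,0,-0.15,-1],[-0.0062,-0.018,0,-0.2,-1],[-0.0062,-0.018,0,-0.2,-1]]' ; python3 - <<'E'
from h import *
s=env.read_state();R=Rn.from_quat(s["tcp_rot"]).as_matrix();d=s["position"][:2]-[.5,.01];print(s["force"],s["moment"],np.degrees(np.arctan2(R[1,0],R[0,0])),np.hypot(*d),np.degrees(np.arctan2(d[1],d[0])))
E
```

```text
time_s: 11.8
position: [0.5807, 0.06, 0.181]
tcp_rot: [0.987, 0.161, 0.001, 0.0]
force: [0.2, 0.3, 4.9]
opening: 0.0137
gripper_force: 40.0
[0.17897016 0.31955717 4.94313824] [ 0.08472109 -0.00284136  0.0879999 ] 18.534806743557112 0.09489276245027589 31.76783978580146
```

```bash
python3 -m pendant '[[-0.0026,-0.0091,0,-0.1,-1],[-0.0062,-0.0179,0,-0.2,-1],[-0.0106,-0.0263,0,-0.3,-1],[-0.0158,-0.0343,0,-0.4,-1],[-0.0218,-0.0416,0,-0.5,-1],[-0.0285,-0.0484,0,-0.6,-1],[-0.0358,-0.0544,0,-0.7,-1],[-0.0358,-0.0544,0,-0.7,-1]]' ; python3 - <<'E'
from h import *
s=env.read_state();R=Rn.from_quat(s["tcp_rot"]).as_matrix();d=s["position"][:2]-[.5,.01];print(s["force"],s["moment"],np.degrees(np.arctan2(R[1,0],R[0,0])),np.hypot(*d),np.degrees(np.arctan2(d[1],d[0])))
E
```

```text
time_s: 12.47
position: [0.5291, 0.1017, 0.181]
tcp_rot: [0.872, 0.49, 0.002, -0.001]
force: [1.1, 5.6, 4.9]
opening: 0.0138
gripper_force: 40.0
[1.14209914 5.55353113 4.86420399] [ 0.80936878 -0.06681461  0.11390308] 58.65284302352347 0.09624168248621162 72.41727773505193
```

```bash
python3 -m pendant '[[-0.0026,-0.0091,0,-0.1,-1],[-0.0062,-0.0179,0,-0.2,-1],[-0.0106,-0.0263,0,-0.3,-1],[-0.0158,-0.0343,0,-0.4,-1],[-0.0158,-0.0343,0,-0.4,-1]]' ; python3 - <<'E'
from h import *
s=env.read_state();R=Rn.from_quat(s["tcp_rot"]).as_matrix();d=s["position"][:2]-[.5,.01];print(s["force"],s["moment"],np.degrees(np.arctan2(R[1,0],R[0,0])),np.hypot(*d),np.degrees(np.arctan2(d[1],d[0])))
E
```

```text
time_s: 12.88
position: [0.4909, 0.1068, 0.181]
tcp_rot: [0.758, 0.653, 0.002, -0.002]
force: [-1.7, 9.3, 5.5]
opening: 0.0137
gripper_force: 40.0
[-1.66720773  9.26263375  5.46312063] [1.43567505 0.26994376 0.04662473] 81.50792906721628 0.09725149200970327 95.35251227318204
```

```bash
python3 -m pendant '[[0.001,-0.0045,0,-0.05,-1],[0.0,-0.009,0,-0.1,-1],[0.0,-0.009,0,-0.1,-1]]' && python3 -m pendant '[[0.0,-0.002,0,-0.02,-1],[0,-0.004,0,-0.03,-1],[0,-0.004,0,-0.03,-1]]'; python3 - <<'E'
from h import *
s=env.read_state();R=Rn.from_quat(s["tcp_rot"]).as_matrix();d=s["position"][:2]-[.5,.012];print(s["force"],s["moment"],np.degrees(np.arctan2(R[1,0],R[0,0])),np.hypot(*d),np.degrees(np.arctan2(d[1],d[0])))
E
```

```text
time_s: 13.13
position: [0.4828, 0.1063, 0.181]
tcp_rot: [0.724, 0.69, 0.001, 0.0]
force: [0.1, 2.4, 6.9]
opening: 0.014
gripper_force: 40.0
time_s: 13.38
position: [0.4798, 0.1059, 0.1809]
tcp_rot: [0.714, 0.7, 0.001, 0.001]
force: [1.9, 0.1, 5.6]
opening: 0.0139
gripper_force: 40.0
[1.89263581 0.0837138  5.62302591] [ 0.14498702 -0.23577178  0.06866458] 88.85911666647284 0.09600824125837056 102.14517329207726
```

```bash
python3 -m pendant '[[0.0,-0.002,0,0,-1],[0,-0.003,0,0,-1],[0,-0.003,0,0,-1],[0,-0.003,0,0,-1]]'
```

```text
time_s: 13.72
position: [0.478, 0.1056, 0.181]
tcp_rot: [0.714, 0.7, 0.002, 0.002]
force: [4.8, -1.6, 5.4]
opening: 0.0139
gripper_force: 40.0
```

```bash
python3 -m pendant '[[0.0,-0.002,0,0,-1],[0,-0.003,0,0,-1],[0,-0.003,0,0,-1],[0,-0.003,0,0,-1]]'
```

```text
time_s: 14.05
position: [0.4778, 0.1056, 0.181]
tcp_rot: [0.714, 0.7, 0.004, 0.004]
force: [13.4, -1.3, -0.5]
opening: 0.0139
gripper_force: 40.1
```

```bash
python3 -m pendant '[[0,0.002,0,0.1,-1],[0,0.002,0,0.2,-1],[0,0.002,0,0.3,-1],[0,0.002,0,0.4,-1],[0,0.002,0,0.5,-1],[0,0.002,0,0.6,-1],[0,0.002,0,0.6,-1]]'; python3 - <<'E'
from h import *
s=env.read_state();R=Rn.from_quat(s["tcp_rot"]).as_matrix();print(s["force"],s["moment"],s["joints"],np.degrees(np.arctan2(R[1,0],R[0,0])))
E
```

```text
time_s: 14.63
position: [0.4793, 0.1051, 0.181]
tcp_rot: [0.89, 0.456, 0.004, 0.003]
force: [11.5, -3.4, 0.7]
opening: 0.0138
gripper_force: 40.0
[11.49418957 -3.42038507  0.74059784] [-0.51675669 -1.4936746  -0.06013564] [ 0.1945704   0.22297726  1.83592363 -0.00364536  1.07256046  0.81964766] 54.285974510838095
```

```bash
python3 -m pendant '[[0.001,0.001,0,0.1,-1],[0.001,0.001,0,0.2,-1],[0.001,0.001,0,0.3,-1],[0.001,0.001,0,0.4,-1],[0.001,0.001,0,0.5,-1],[0.001,0.001,0,0.55,-1],[0.001,0.001,0,0.55,-1]]'; python3 - <<'E'
from h import *
s=env.read_state();R=Rn.from_quat(s["tcp_rot"]).as_matrix();print(s["force"],s["moment"],s["joints"],np.degrees(np.arctan2(R[1,0],R[0,0])))
E
```

```text
time_s: 15.22
position: [0.4802, 0.1041, 0.181]
tcp_rot: [0.98, 0.198, 0.004, 0.003]
force: [10.9, -8.5, 2.4]
opening: 0.0139
gripper_force: 40.0
[10.9470129  -8.46396266  2.37632431] [-1.16873227 -1.30248128 -0.13132452] [ 0.19372458  0.22480516  1.83343079 -0.00631953  1.0747391   1.36800624] 22.891090764253754
```

```bash
python3 -m pendant '[[0.0005,0.001,0,0.06,-1],[0.0005,0.001,0,0.12,-1],[0.0005,0.001,0,0.18,-1],[0.0005,0.001,0,0.18,-1]]'; python3 - <<'E'
from h import *
s=env.read_state();R=Rn.from_quat(s["tcp_rot"]).as_matrix();print(s["force"],s["moment"],np.degrees(np.arctan2(R[1,0],R[0,0])))
E
python3 -m pendant '[[0,0,0,0.05,-1],[0,0,0,0.1,-1],[0,0,0,0.1,-1]]'; python3 - <<'E'
from h import *
s=env.read_state();R=Rn.from_quat(s["tcp_rot"]).as_matrix();print(s["force"],s["moment"],np.degrees(np.arctan2(R[1,0],R[0,0])))
E
```

```text
time_s: 15.55
position: [0.4804, 0.1036, 0.181]
tcp_rot: [0.994, 0.109, 0.004, 0.002]
force: [7.9, -6.3, 1.4]
opening: 0.0141
gripper_force: 40.0
[ 7.87916098 -6.25540496  1.41912931] [-0.90794714 -1.07907869 -0.04253217] 12.552334572505996
time_s: 15.8
position: [0.4825, 0.1039, 0.1811]
tcp_rot: [0.998, 0.062, 0.006, 0.002]
force: [12.7, -4.7, -1.2]
opening: 0.0145
gripper_force: 40.7
[12.72398926 -4.66780922 -1.17712575] [-0.96104587 -2.00974706  1.29462325] 7.124650357942744
```

```bash
python3 -m pendant '[[0,0,0,0.04,-1],[0,0,0,0.08,-1],[0,0,0,0.08,-1],[0,0,0,0.08,-1]]' 60; python3 - <<'E'
from h import *
s=env.read_state();R=Rn.from_quat(s["tcp_rot"]).as_matrix();print(s["force"],s["moment"],np.degrees(np.arctan2(R[1,0],R[0,0])))
E
```

```text
time_s: 16.13
position: [0.4831, 0.1039, 0.1811]
tcp_rot: [1.0, 0.025, 0.007, 0.003]
force: [13.8, -3.5, -2.3]
opening: 0.0155
gripper_force: 65.8
[13.84334486 -3.5191496  -2.25254734] [-0.81468402 -2.18752711  2.54431613] 2.8911749127711053
```

```bash
python3 -m pendant '[[0.001,0,0,-0.02,-0.4],[0.001,0,0,-0.02,-0.2],[0.001,0,0,-0.02,0],[0.001,0,0,-0.02,0],[0.001,0,0,-0.02,0],[0.001,0,-0.03,-0.02,0],[0.001,0,-0.07,-0.02,0],[0.001,0,-0.1,-0.02,0]]'; python3 -m pendant '[[-0.03,0.0,0,0,0],[-0.06,0.0,0,0,0],[-0.09,0.0,0,0,0],[-0.09,0.0,0,0,0],[-0.09,0,0,0,0]]';python3 - <<'E'
from h import *
W,P=cam("wrist"); np.save("P5.npy",P); cv2.imwrite("pics/w5.png",W); s=env.read_state();R=Rn.from_quat(s["tcp_rot"]).as_matrix();print(s["position"],np.degrees(np.arctan2(R[1,0],R[0,0])))
E
```

```text
time_s: 16.8
position: [0.4776, 0.1055, 0.2818]
tcp_rot: [1.0, 0.031, 0.0, -0.0]
force: [0.8, -0.1, -1.0]
opening: 0.0455
gripper_force: 0.0
time_s: 17.22
position: [0.3868, 0.0998, 0.2802]
tcp_rot: [1.0, 0.031, 0.0, -0.0]
force: [0.4, 0.3, -0.3]
opening: 0.0458
gripper_force: 0.0
[0.38800208 0.09994872 0.2802119 ] 3.539409810873483
```

View pics/w5.png

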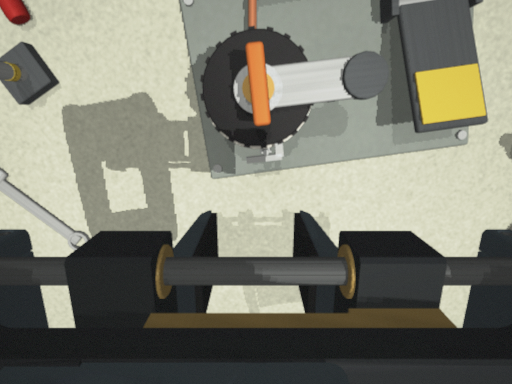

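The bar runs from (256,43) to (263,125), square to the arm, and the post top is at (366,74). The hook sits at the pin at (270,152). The pad's corners are (415,72), (477,64), (486,118) and (421,125).

```bash
python3 - <<'E'
from h import *
P=np.load("P5.npy"); W=cv2.imread("pics/w5.png")
m=cv2.inRange(cv2.cvtColor(W,cv2.COLOR_BGR2HSV),(4,170,120),(18,255,255)); n,l,st,c=cv2.connectedComponentsWithStats(m); i=1+np.argmax(st[1:,4])
r=cv2.minAreaRect(np.argwhere(l==i)[:,::-1].astype(np.float32));print(r)
w=atz(P,r[0],.186);po=atz(P,(366,74),.16);d=w-po;e=atz(P,(256,43),.186)-atz(P,(263,125),.186)
print(w,po,np.hypot(*d),np.degrees(np.arctan2(d[1],d[0])),np.degrees(np.arctan2(e[1],e[0])))
c=[(415,72),(477,64),(486,118),(421,125)]; z=[.067,.067,.085,.085]
q=np.array([atz(P,p,h) for p,h in zip(c,z)]);print(q,q.mean(0))
print(totool([.495,-.113,.2]))
E
```

```text
((257.8861389160156, 83.36138153076172), (83.4836196899414, 17.612157821655273), 84.2894058227539)
[0.48247998 0.10426653] [0.49799508 0.01374608] 0.09184046406345626 99.72592497279878 9.02750814430447
[[ 0.51631032 -0.07197915]
 [ 0.52900417 -0.13959109]
 [ 0.47126521 -0.15164491]
 [ 0.45915064 -0.08105507]] [ 0.49393258 -0.11106756]
[0.09353886 0.21916    0.08030588]
```

```bash
python3 -m pendant '[[0.012,0.028,0,-0.12,-0.5],[0.024,0.056,0,-0.24,-1],[0.036,0.084,0,-0.36,-1],[0.048,0.112,0,-0.48,-1],[0.06,0.14,0,-0.6,-1],[0.072,0.17,0,-0.72,-1],[0.084,0.2,0,-0.84,-1],[0.091,0.218,0,-0.96,-1]]' && python3 -m pendant '[[0,0,0.02,-0.12,-1],[0,0,0.04,-0.24,-1],[0,0,0.07,-0.36,-1],[0,0,0.1,-0.48,-1],[0,0,0.13,-0.6,-1],[0,0,0.15,-0.72,-1],[0,0,0.16,-0.74,-1],[0,0,0.16,-0.74,-1]]';python3 - <<'E'
from h import *
s=env.read_state();R=Rn.from_quat(s["tcp_rot"]).as_matrix();print(s["position"],s["joints"],R[:,0],totool([.492,-.1125,.12]))
E
```

```text
time_s: 17.93
position: [0.4947, -0.1154, 0.2792]
tcp_rot: [0.871, 0.491, -0.0, 0.001]
force: [0.6, 0.3, 0.1]
opening: 0.0003
gripper_force: 0.0
time_s: 18.6
position: [0.4917, -0.1121, 0.1174]
tcp_rot: [0.637, 0.771, -0.001, -0.002]
force: [0.1, -0.6, 0.3]
opening: 0.0004
gripper_force: 0.0
[ 0.49166858 -0.11210429  0.11736778] [-2.46933648e-01  3.16532103e-01  1.88624798e+00 -9.43695302e-05
  9.43919890e-01 -4.35591422e-01] [-0.18759004  0.9822452   0.00208598] [-0.00044536  0.00023903 -0.0026343 ]
```

```bash
python3 -m pendant '[[0,0,0.015,0,-1],[0,0,0.025,0,-1],[0,0,0.032,0,-1],[0,0,0.039,0,-1],[0,0,0.046,0,-1],[0,0,0.053,0,-1],[0,0,0.057,0,-1],[0,0,0.057,0,-1]]' && python3 -m pendant '[[0,0,0.002,0,-1],[0,0,0.003,0,-1],[0,0,0.003,0,-1]]'
```

```text
time_s: 19.27
position: [0.4911, -0.1126, 0.063]
tcp_rot: [0.636, 0.771, -0.001, -0.001]
force: [-3.3, -2.0, 7.7]
opening: 0.0002
gripper_force: 3.9
time_s: 19.52
position: [0.4909, -0.1126, 0.0605]
tcp_rot: [0.636, 0.771, -0.001, -0.001]
force: [-6.0, -1.1, 8.8]
opening: 0.0004
gripper_force: 4.2
```

```bash
python3 -m pendant '[[0,0,0.002,0,-1],[0,0,0.003,0,-1],[0,0,0.003,0,-1]]' && python3 -m pendant '[[0,0,0.002,0,-1],[0,0,0.003,0,-1],[0,0,0.003,0,-1]]'
```

```text
time_s: 19.77
position: [0.4908, -0.1126, 0.0582]
tcp_rot: [0.636, 0.771, -0.001, -0.001]
force: [-6.5, -1.4, 11.4]
opening: 0.0003
gripper_force: 6.0
time_s: 20.02
position: [0.4908, -0.1126, 0.0574]
tcp_rot: [0.636, 0.771, -0.001, -0.001]
force: [-13.2, -1.8, 30.1]
opening: 0.0003
gripper_force: 15.3
```

At the stop: 30 N, with the tips at about 40 mm. I hold briefly, lift away and check.

```bash
python3 -m pendant '[[0,0,0,0,-1],[0,0,0,0,-1],[0,0,-0.01,0,-1],[0,0,-0.025,0,-1],[0,0,-0.04,0,-1],[0,0,-0.07,0,-1],[0,0,-0.11,0,-1],[0,0,-0.15,0,-1]]' && python3 -m pendant '[[-0.03,0,-0.03,0,-1],[-0.06,0,-0.06,0,-1],[-0.1,0,-0.06,0,-1],[-0.14,0,-0.06,0,-1],[-0.18,0,-0.06,0,-1],[-0.18,0,-0.06,0,-1],[-0.18,0,-0.06,0,-1],[-0.18,0,-0.06,0,-1]]'; python3 - <<'E'
from h import *
W,P=cam("wrist");T,PT=cam("top")
im=np.zeros((384,800,3),np.uint8);im[:,:400]=W[:,56:456];im[:,400:]=cv2.resize(T[150:260,195:310],(400,384),interpolation=cv2.INTER_CUBIC);cv2.imwrite("pics/end.png",im)
E
```

```text
time_s: 20.68
position: [0.492, -0.1119, 0.2053]
tcp_rot: [0.637, 0.771, -0.0, -0.0]
force: [1.1, -0.9, -0.1]
opening: 0.0007
gripper_force: 0.0
time_s: 21.35
position: [0.5263, -0.2884, 0.2637]
tcp_rot: [0.637, 0.771, 0.0, -0.0]
force: [0.1, 0.4, 0.2]
opening: 0.0005
gripper_force: 0.0
```

View pics/end.png

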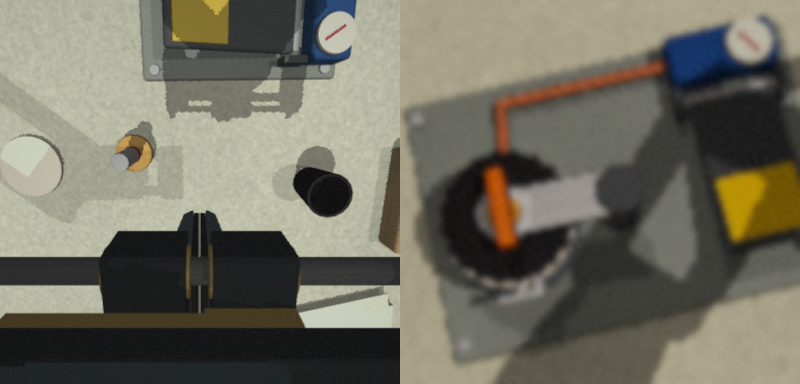

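The cap is over the pot with its bar square to the arm, at (500,205) in the right half. The treadle is back up, the spot anvil is untouched and the robot is clear.

```bash
python3 -c "
from cell import env
print(env.close_job())"
```

```text
the job is handed in; nothing more can be done
None
```

I set the flat anvil upright on the pot's floor, swung the cap over and screwed it to its stop, pressed the treadle to its stop and let it return, and handed the job in at about 21 s; the verdict was not shown.

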